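# Right the leaning tool holder and lock it in its stand

## Robot

A 6-joint arm with a two-finger parallel gripper is mounted at the origin on the work surface. World frame = base frame: x ahead of the robot, y to its left, z up, the work surface at z = 0. Lengths are in m, angles in rad, forces in N, time in s.
With the tool pointing down it reaches from about 0.35 to 0.975 m from the base axis. Payload 4.9 kg.
Tool frame: the origin (TCP) lies at the very end of the fingers, on their centre line; the grasp point (between the pads) lies 19 mm behind it (manip.grasp_offset is the distance from the TCP to the grasp point, in m); z points along the fingers, y is the line along which they close (so a half turn about z gives the same grasp; the last joint's range is limited). The gripper opens to 85 mm and grips with 20 to 120 N. Pads are 22 mm wide; open, the fingers measure 114 mm over their backs; the gripper's body (76 mm by 85 mm) begins 54 mm behind the grasp point. The pads swing forward as they close: fully open they stand 13 mm farther back than shut.
Start: joints at [-1.337, 0.053, 1.613, -0, 1.476, -0.119], TCP at [0.216, -0.586, 0.231] pointing down, gripper open.
Joint ranges: [-3.01, 3.01], [-1.01, 2.22], [0.06, 2.58], [-1.02, 4.17], [0.09, 2.62], [-3.14, 3.14]. Speed limits (rad/s): [2.57, 2.57, 3.14, 3.14, 3.14, 3.14].

## Interface

Orientations are given as a unit quaternion [w, x, y, z].
In Python, from plant import manip, eyes, job_done, models gives the robot as it stands.
- The arm moves only by the tool servo_tool, never from a script. Its argument "motion" is one flat list of numbers, 5 for each row, row after row: the opening, from -1 (shut) to 1 (fully open), then the shift along the tool's x, y, z normalised to -1 to 1, where 1 is 120 mm, then the turn about the tool's z normalised to -1 to 1, where 1 is 45 degrees. A call has 1 to 5 rows; each row is the pose to reach, as a shift and turn from the pose commanded when the call began, along the tool's axes at that moment; what a row does not reach only later rows make up. A row lasts 1/8 s, in which the tool goes at most 62.5 mm and 10.7 degrees, less where a joint would pass 70% of its speed; a pose out of reach is approached as far as the arm can. A call with a number of a shift or a turn outside -1 to 1 is refused whole. A call with a gripper value outside its range is refused whole. The fingers move at their own pace and stop on an object; the grip force is fixed at half the most. Time passes only in rows, so rows that repeat a pose let the fingers close. It gives the time, the measured TCP pose, the force, the opening and the grip force at its end, in the units of the state.
- manip.state(): the state, without advancing time (a new reading comes with each control period).
- eyes.grab_frame(name): name is "scene" or "top" or "wrist"; returns (picture, depth): 384x512x3 uint8, red, green, blue; 384x512 float32, m along the optical axis (not along the pixel's ray), 0 where there is no reading.
- eyes.camera_params(name): a dict with "fov_y" (degrees; the focal length in pixels is half the picture's height over the tangent of half this angle, whatever the lens; pixels are square), "cx", "cy" (the principal point, pixels), "pose" (4x4, takes a point from camera to world coordinates); the wrist camera has in their place "T_tool_cam" (4x4, takes a point from camera to tool coordinates, whose origin is the TCP and whose axes are the flange's). Camera axes: x right, y up, looking along -z (the intrinsics and any distortion apply to the point x, -y, -z); pixel columns grow to the right and rows downward; lengths in m; the calibration is good to about 2 mm. A picture is of the moment at which its call begins: read the wrist's pose just before it. camera_params takes no time and is no camera call.
- job_done(): hands the job in; it is judged then, once.
Trained networks look in the newest picture that a camera, given by its name, has taken for a name from the list of things; names that differ only in an ending like _2 or _b are one class to them, and where a whole thing is asked for, a point or a joint stands for the part that bears it (a point fixed in the world has none). Each returns a list of dicts, best first, with "p" (0 to 1); they miss things now and then, are a little off and sometimes report something else, mostly with a low value. They report only what shows in the picture. A call takes as long as a camera call. They do not tell look-alikes from the thing itself.
- models.regions_of(camera, label): "mask" (384x512 bool, what is visible of it) and "pixel" ([column, row] in pixels, amid what is visible of it).
The state is a dict: "time": time; "joint_pos": joint angles; "joint_vel": joint speeds; "joint_efforts": joint torques, N m; "tool_pos": TCP position; "tool_rot": TCP orientation; "contact_force": force on the tool from outside, world axes, zero at the start; "ft_torque": the same for the moment, N m; "gripper_width": opening from 0.0 (shut) to 1.0 (fully open); "grasp_force": force on a finger pad.
Only numpy, scipy, OpenCV 4.12 (cv2) and the standard library are available. Lean on these libraries where they do the work, as an engineer would, in place of code of your own. Each camera call takes 0.05 s, during which the arm holds its last target. There are 200 camera calls.

## Task

The router tool holder was left leaning in the mouth of its bench stand. Tip it upright so that its taper drops fully home in the stand, without knocking it out of the stand or disturbing the other things on the bench; then swing the stand's lock lever all the way to its stop, so that the tongue sits in the groove of the holder's flange.

Things in the scene. Friction and masses are not known exactly. Their poses are not given: they have to be found in the camera images.
- holder: Steel router tool holder, loose, 0.75 kg, round, 128 mm long; +z up its axis from the taper's small end to the collet nut; origin on the axis. Along z from the origin: taper 18 mm in diameter at -14 mm to 32 mm at +34 mm (gauge line); grooved flange, diameter 50 mm, +37 to +56 mm; neck, diameter 42 mm, to +92 mm; dark nut, diameter 50 mm, +92 to +114 mm, flat end face, no cutter fitted.
- holder_face (a point): Centre of the nut's flat end face, 114 mm from the holder's origin. At the start it leans about 27 degrees, away from the lever's pivot and up to 50 degrees to either side of that, 20 mm of its small end in the mouth. Home, this point is 165 mm above the bench. Pushed towards upright it slides down by its own weight and centres itself; a light press on the nut seats it if it sticks high.
- holder_groove (a point): Centre of the V-groove round the holder's flange, 46.5 mm from the holder's origin along z: root 40 mm in diameter, 6 mm wide at the root and 11 mm at the flange's rim. Home, 97.5 mm above the bench, level with the lock lever's tongue.
- stand: Grey cast stand bolted to the bench (cannot move): base plate 130 x 100 x 12 mm, round body 61 mm in diameter, top at 85 mm, tapered bore opening upwards. Origin on the bench on the bore's axis, z up. The lever's pivot post (20 mm in diameter, to 94 mm height) stands 48 mm from the axis along the stand's +y. With the holder home, the holder's origin is on this axis 51 mm above the stand's.
- stand_mouth (a point): Centre of the socket's mouth, 85 mm above the bench, on the bore's axis; the bore is 32 mm in diameter here and narrows evenly to 18 mm at 48 mm depth, matching the holder's taper. Home, the holder's gauge line is level with it and 3 mm of gap stays between flange and stand.
- lock_lever (a joint): Angle of the lock lever about its upright pivot, rad: 0 fully open, 1.3 at its closed stop. It closes clockwise seen from above, stays where it is left and takes under 2 N at the knob. Closed, the tongue points to the bore's axis and ends 21.5 mm from it, in the flange groove of a holder that is home; a holder that stands too high blocks it.
- lever_pivot (a point): Point on the lever's upright pivot axis at mid-thickness of the tongue, 97.5 mm above the bench. The flat tongue (10 mm wide, 4 mm thick) reaches 26.5 mm from here, opposite to the arm with the knob.
- lever_knob (a point): Centre of the black ball knob (24 mm in diameter) standing on an 8 mm stem at the end of the lever's arm, 133.5 mm above the bench, 75 mm from the pivot axis. Closed, it lies 123 mm from the bore's axis in line with axis and pivot. Nothing is beside it; it can be pushed from its side.
- hook_spanner: Bystander: dark steel hook spanner, about 190 mm long, 8 mm thick, lying on the bench beyond the stand. Origin under its handle, which lies along x.
- cutter_box: Bystander: clear square plastic tube with a black cap and a router cutter in it, 97 x 29 x 29 mm, lying on the robot's side of the stand. Origin under its middle, long axis x.
- collet_tray: Bystander: clear open plastic tray with steel collets, 160 x 120 x 50 mm, on the bench at the robot's right. Origin under its middle.
- tool_rack: Bystander: pale wooden block 90 x 200 x 50 mm with two other tool holders, cutters fitted, standing in it, 168 mm high in all, on the bench at the robot's left. Origin under its middle.
There are look-alikes about, which are no part of the job. There is more than one size of the holder; the job needs the smaller.

How it is judged:
On the way, in this order (a step that is already met when the one before it is completed fails the run):
1. the holder stands upright with its taper home in the stand (angle between holder's own z axis and vertical below 0.04 rad and z of holder in the frame of stand below 0.054 m and horizontal distance between holder and stand below 0.003 m and value of joint lock_lever below 1 rad), for 0.2 s.
2. the lock lever is swung to its closed stop (value of joint lock_lever above 1.22 rad), for 0.2 s.
At the end, for the whole second after the job is handed in: The holder stands upright (within 0.04 rad), its origin on the stand's axis within 3 mm and no more than 54 mm above the stand's foot (fully home is 51 mm), at rest; the lock lever stands at its closed stop (over 1.22 of 1.3 rad) with its tongue in the flange groove; nothing is touched (angle between holder's own z axis and vertical below 0.04 rad and z of holder in the frame of stand between 0.047 and 0.054 m and horizontal distance between holder and stand below 0.003 m and value of joint lock_lever above 1.22 rad and linear speed of holder below 0.02 m/s).
It fails at once if the holder is knocked or lifted out of the stand (its origin over 50 mm aside of the stand's axis) (horizontal distance between holder and stand above 0.05 m).
It fails at once if a bystander (hook spanner, cutter box, collet tray, tool rack) is moved by more than 30 mm (distance of any of hook_spanner, cutter_box, collet_tray, tool_rack from where it was at the start of the episode above 0.03 m).
It also fails if it takes over 45 s, if anything falls off the work surface, if the arm or the gripper's body presses on something with over 40 N, if the wrist force passes 120 N, or if a joint passes its speed limit or range.

## Working session

There is one attempt and no reset: what is moved stays moved. The work goes in short steps, Python scripts to look and compute and a tool call to move; the robot and the scene stay as the last step left them, time stands still between calls to the robot, and variables do not carry over. Pictures are saved under pics/ and viewed, at most 10 in all, crops included, and the job is handed in when it is done.

Besides the shell and the picture viewer there is one more tool, called as a command line: name --argument value ..., lists and objects as JSON in quotes. servo_tool: Moves the arm, as the interface text tells. Its arguments: {"type":"object","properties":{"motion":{"type":"array","items":{"type":"number","minimum":-1,"maximum":1}}},"required":["motion"]}

```bash
mkdir -p pics; cat > h.py <<'E'
import numpy as np, cv2
from plant import manip, eyes, job_done, models
from scipy.spatial.transform import Rotation as R
def pose(n,st=None):
    c=eyes.camera_params(n)
    if n=="wrist":
        T=np.eye(4);q=st["tool_rot"];T[:3,:3]=R.from_quat([q[1],q[2],q[3],q[0]]).as_matrix();T[:3,3]=st["tool_pos"]
        return c,T@np.array(c["T_tool_cam"])
    return c,np.array(c["pose"])
def cloud(n,d,st=None):
    c,P=pose(n,st);f=192/np.tan(np.radians(c["fov_y"])/2)
    v,u=np.mgrid[:384,:512]
    p=np.stack([(u-c["cx"])/f*d,-(v-c["cy"])/f*d,-d],-1)
    return p@P[:3,:3].T+P[:3,3]
def save(n,im): cv2.imwrite(f"pics/{n}.png",im[:,:,::-1])
E
python3 - <<'E'
from h import *
print(manip.state()["tool_rot"],{k:v for k,v in eyes.camera_params("scene").items()})
out=[]
for n in ("scene","top"):
    im,d=eyes.grab_frame(n);w=cloud(n,d);out.append(im)
    np.savez(n+".npz",im=im,d=d,w=w)
    for l in ("holder","stand","lock_lever","lever_knob","holder_face"):
        for r in models.regions_of(n,l)[:3]:
            m=r["mask"]&(d>0);p=w[m]
            print(n,l,round(r["p"],2),np.round(r["pixel"]),m.sum(),np.median(p,0).round(3) if len(p) else "",p.max(0).round(3) if len(p) else "")
save("a0",out[0]);save("a1",out[1])
E
```

```text
[-1.04370298e-03  9.84478973e-01  1.75499460e-01 -4.37062577e-05] {'fov_y': 56.555119975154746, 'cx': 263.0974072987199, 'cy': 190.81999578570313, 'pose': array([[ 0.02762946, -0.59077767,  0.80636119,  1.36043364],
       [ 0.99929606, -0.00415494, -0.03728436,  0.0086489 ],
       [ 0.02537715,  0.8068237 ,  0.59024699,  0.74120306],
       [ 0.        ,  0.        ,  0.        ,  1.        ]])}
scene holder 0.85 [200. 201.] 562 [ 0.602 -0.124  0.159] [ 0.617 -0.086  0.194]
scene holder 0.85 [185. 196.] 560 [ 0.462 -0.205  0.049] [ 0.61  -0.146  0.179]
scene stand 0.91 [216. 227.] 1387 [ 0.606 -0.082  0.033] [0.659 0.006 0.149]
scene lock_lever 0.66 [244. 202.] 181 [ 0.553 -0.016  0.107] [0.618 0.009 0.149]
scene lever_knob 0.67 [241. 206.] 186 [ 0.559 -0.019  0.107] [0.621 0.009 0.149]
scene holder_face 0.76 [185. 194.] 502 [ 0.46  -0.204  0.051] [ 0.609 -0.152  0.173]
scene holder_face 0.59 [200. 199.] 624 [ 0.6   -0.122  0.156] [ 0.617 -0.082  0.194]
top holder 0.92 [325. 239.] 750 [ 0.396 -0.199  0.053] [ 0.468 -0.169  0.073]
top holder 0.61 [300. 178.] 427 [ 0.584 -0.126  0.165] [ 0.662 -0.082  0.194]
top stand 0.82 [285. 191.] 888 [ 0.562 -0.072  0.018] [0.662 0.008 0.149]
top lock_lever 0.62 [274. 189.] 104 [ 0.566 -0.022  0.106] [0.618 0.008 0.149]
top holder_face 0.94 [305. 175.] 395 [ 0.583 -0.124  0.17 ] [ 0.649 -0.082  0.194]
top holder_face 0.92 [324. 238.] 792 [ 0.398 -0.199  0.053] [ 0.48  -0.169  0.073]
top holder_face 0.73 [283. 191.] 870 [ 0.561 -0.073  0.019] [0.662 0.008 0.149]
```

```bash
python3 - <<'E'
from h import *
a=np.load("scene.npz")["im"];b=np.load("top.npz")["im"]
x=cv2.resize(a[150:290,130:320],None,fx=4,fy=4,interpolation=2);y=cv2.resize(b[130:280,220:380],None,fx=4,fy=4,interpolation=2)
save("c0",x);save("c1",y)
E
```

```text
(no output)
```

View pics/a0.png

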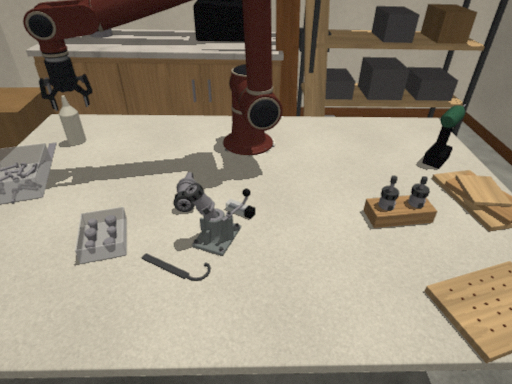

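View pics/c0.png

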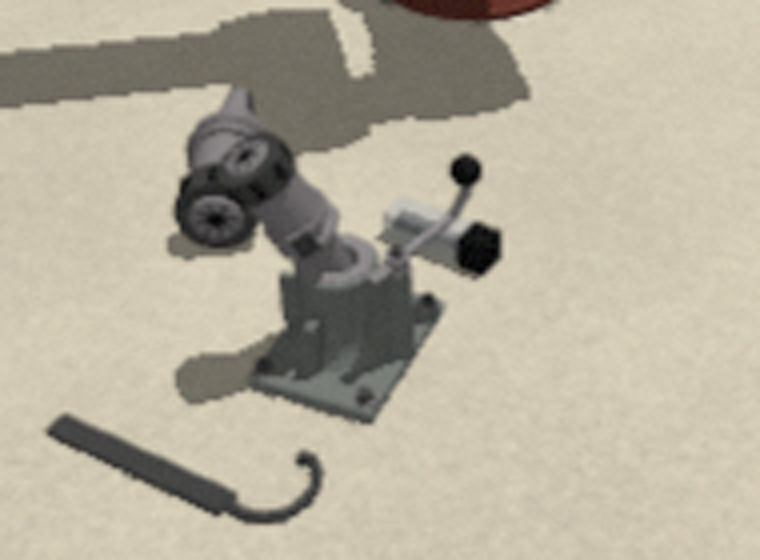

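View pics/c1.png

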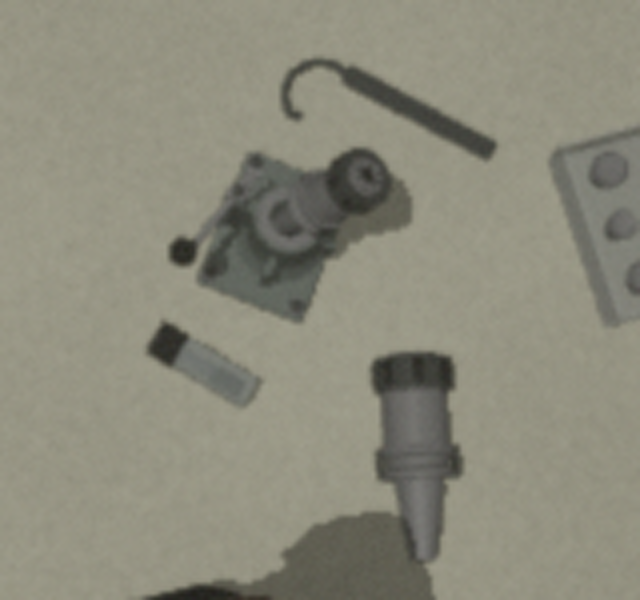

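The holder in the stand (scene 200,201; top 305,175) is the small one. The one lying on the bench (scene 185,196; top 325,239) is larger and not in the stand, so it is the look-alike. The knob shows at about scene (246,192) and top (266,192). The crops confirm this, so next I'll fit the geometry.

```bash
python3 - <<'E'
from h import *
from scipy.optimize import least_squares
W=[]
for n in ("scene","top"):
    z=np.load(n+".npz");w=z["w"];d=z["d"];im=z["im"]
    c,P=pose(n);print(n,"campos",P[:3,3].round(3))
    ok=(d>0)&(w[...,0]>.48)&(w[...,0]<.70)&(w[...,1]>-.17)&(w[...,1]<.03)
    W.append(w[ok])
    k=ok&(w[...,2]>.122)&(w[...,1]>-.03); print("knob",k.sum(),w[k].mean(0).round(4),np.argwhere(k).mean(0))
    b=ok&(abs(w[...,2]-.012)<.005); r=cv2.minAreaRect((w[b][:,:2]*1000).astype(np.float32));print("plate",b.sum(),r)
    t=ok&(abs(w[...,2]-.085)<.005); print("top",t.sum(),w[t].mean(0).round(4))
    nt=ok&(w[...,2]>.14)&(w[...,1]<-.05); print("nut",nt.sum(),w[nt].mean(0).round(4))
P=np.concatenate(W); hp=P[(P[:,2]>.115)&(P[:,1]<-.045)]
# surface-of-revolution fit; point at origin o, axis a
def prof(z): return np.interp(z,[-14,34,36.9,37,56,56.1,91.9,92,114],[9,16,16,25,25,21,21,25,25])
def ax(p): 
    a=np.array([np.sin(p[3])*np.cos(p[4]),np.sin(p[3])*np.sin(p[4]),np.cos(p[3])]);return a
def res(p):
    v=hp*1000-p[:3];a=ax(p);s=v@a;r=np.linalg.norm(v-s[:,None]*a,axis=1)
    # signed distance: side or end cap
    return np.where(s>113,np.maximum(abs(s-114),np.maximum(r-25,0)),abs(r-prof(s)))
best=None
for az in (-1.6,-1.2,-.8,-.4):
    f=least_squares(res,[570,-70,80,np.radians(27),az],loss="soft_l1",f_scale=2)
    if best is None or f.cost<best.cost:best=f
p=best.x;print("holder o",p[:3].round(1),"tilt/az",np.degrees(p[3:]).round(1),"rms",np.sqrt((res(p)**2).mean()),len(hp),"face",(p[:3]+114*ax(p)).round(1),"z=85:",(p[:3]+ax(p)*(85-p[2])/ax(p)[2]).round(1))
E
```

```text
scene campos [1.36  0.009 0.741]
knob 56 [ 0.5458 -0.0009  0.1409] [191.89285714 246.41071429]
plate 506 ((585.2242431640625, -48.91558837890625), (136.86761474609375, 235.58148193359375), 36.62765121459961)
top 191 [ 0.5903 -0.0848  0.0862]
nut 411 [ 0.5992 -0.131   0.1704]
top campos [0.224 0.057 1.595]
knob 41 [ 0.5407 -0.0019  0.1402] [192.75609756 265.        ]
plate 413 ((590.0079345703125, -70.67644500732422), (197.33273315429688, 214.1937255859375), 89.74622344970703)
top 123 [ 0.5769 -0.0844  0.0849]
nut 286 [ 0.587  -0.1334  0.1735]
holder o [581.1 -96.4  80.6] tilt/az [ 26.3 -78.9] rms 3.3242990042978517 917 face [ 590.8 -145.9  182.8] z=85: [581.5 -98.5  85. ]
```

servo_tool --motion '[-1, 0.5, -0.22, 0.1, 0, -1, 1, -0.43, 0, 0, -1, 1, -0.43, 0, 0]'

```text
time: 0.98
tool_pos: [0.3131, -0.4947, 0.2322]
tool_rot: [0.001, 0.984, 0.178, 0.0]
contact_force: [0.3, -0.1, 0.1]
gripper_width: 0.375
grasp_force: 0.0
```

servo_tool --motion '[-1, 0.5, -0.22, 0, 0, -1, 1, -0.43, 0, 0, -1, 1, -0.43, 0, 0]'

```text
time: 1.35
tool_pos: [0.4074, -0.4049, 0.2315]
tool_rot: [0.0, 0.984, 0.178, 0.0]
contact_force: [-0.2, 0.2, -0.0]
gripper_width: 0.003
grasp_force: 0.0
```

servo_tool --motion '[-1, 0.5, -0.22, -0.5, 0, -1, 0.9, -0.43, -0.7, 0, -1, 0.9, -0.43, -0.7, 0]'

```text
time: 1.72
tool_pos: [0.4904, -0.3211, 0.3183]
tool_rot: [0.002, 0.984, 0.176, 0.001]
contact_force: [-0.4, 0.3, -0.0]
gripper_width: 0.005
grasp_force: 0.0
```

```bash
python3 - <<'E'
from h import *
st=manip.state();im,d=eyes.grab_frame("wrist");w=cloud("wrist",d,st)
np.savez("w1.npz",im=im,d=d,w=w);save("w1",im)
print(st["tool_pos"],st["tool_rot"],st["time"]);print(eyes.camera_params("wrist"))
for l in ("holder","stand","lever_knob"):
    for r in models.regions_of("wrist",l)[:2]:
        m=r["mask"]&(d>0);print(l,r["p"],r["pixel"],m.sum(),np.median(w[m],0))
E
```

```text
[ 0.49043027 -0.3211302   0.31834304] [0.00190468 0.98438149 0.17603376 0.00125034] 1.725
{'fov_y': 63.01072831600601, 'cx': 257.0634898792359, 'cy': 191.38166576118255, 'T_tool_cam': array([[ 6.46094660e-04,  9.65399199e-01,  2.60775707e-01,
         6.45659940e-02],
       [ 9.99999723e-01, -7.20059423e-04,  1.88093862e-04,
        -2.26050869e-04],
       [ 3.69359668e-04,  2.60775513e-01, -9.65399397e-01,
        -1.43116668e-01],
       [ 0.00000000e+00,  0.00000000e+00,  0.00000000e+00,
         1.00000000e+00]])}
holder 0.91 [93.7, 12.0] 1808 [ 0.57285675 -0.14762981  0.17724012]
holder 0.8 [152.6, 186.7] 4678 [ 0.40900307 -0.20764988  0.05620859]
stand 0.71 [121.6, 37.6] 5302 [ 0.5595508  -0.11634636  0.01731274]
stand 0.7 [1.7, 0.7] 40 [ 0.55819315 -0.02138692  0.10387301]
```

View pics/w1.png

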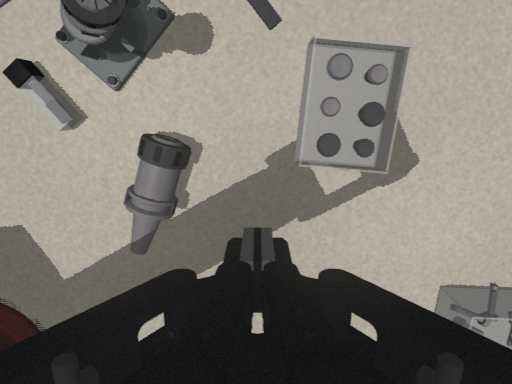

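servo_tool --motion '[-1, 0.5, -0.35, -0.3, -0.22, -1, 1, -0.7, -0.35, -0.44, -1, 1, -0.7, -0.35, -0.66, -1, 1, -0.7, -0.35, -0.88, -1, 1, -0.7, -0.35, -1]'

```text
time: 2.55
tool_pos: [0.5716, -0.202, 0.3549]
tool_rot: [-0.001, 0.842, 0.54, -0.001]
contact_force: [-0.6, 0.0, -0.1]
gripper_width: 0.002
grasp_force: 0.0
```

servo_tool --motion '[-0.3, 0, 0, 0, -0.22, -0.3, 0, 0, 0, -0.44, -0.3, 0, 0, 0, -0.66, -0.3, 0, 0, 0, -0.75, -0.3, 0, 0, 0, -0.75]'

```text
time: 3.18
tool_pos: [0.5715, -0.2023, 0.3552]
tool_rot: [-0.001, 0.651, 0.759, -0.001]
contact_force: [0.1, -0.1, 0.5]
gripper_width: 0.351
grasp_force: 0.0
```

```bash
python3 - <<'E'
from h import *
st=manip.state();im,d=eyes.grab_frame("wrist");w=cloud("wrist",d,st)
np.savez("w2.npz",im=im,d=d,w=w);save("w2",im)
print(st["tool_pos"],st["tool_rot"],st["time"],st["gripper_width"])
np.save("s2.npy",np.r_[st["tool_pos"],st["tool_rot"]])
E
```

```text
[ 0.5714513  -0.20230585  0.3552021 ] [-1.45644344e-03  6.50968480e-01  7.59103066e-01 -6.72168767e-04] 3.175 0.35099859988990045
```

View pics/w2.png

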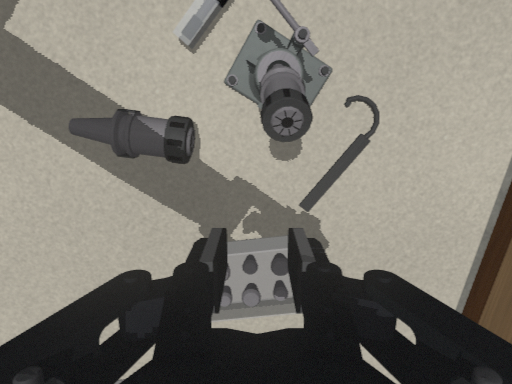

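The wrist view shows the nut face at (287,122), the mouth ring at about (279,70), the pivot at (302,38) and the plate corners at (260,22), (330,70) and (228,80).

```bash
cat >> h.py <<'E'
def ray(n,u,v,z,st=None):
    c,P=pose(n,st);f=192/np.tan(np.radians(c["fov_y"])/2)
    r=P[:3,:3]@np.array([(u-c["cx"])/f,-(v-c["cy"])/f,-1]);return P[:3,3]+r*(z-P[2,3])/r[2]
E
python3 - <<'E'
from h import *
from scipy.optimize import least_squares
s=np.load("s2.npy");st=dict(tool_pos=s[:3],tool_rot=s[3:])
z=np.load("w2.npz");w=z["w"];d=z["d"]
for nm,u,v,h in (("face",287,122,.179),("mouth ring",279,70,.085),("pivot",302,36,.10)):print(nm,ray("wrist",u,v,h,st).round(4))
fm=(d>0)&(w[...,2]>.168)&(w[...,2]<.2)&(w[...,0]<.62)&(w[...,1]>-.2); print("face pts",fm.sum(),w[fm].mean(0))
q=w[fm];c0=q.mean(0);n=np.linalg.svd(q-c0,full_matrices=False)[2][2];n*=np.sign(n[2]);print("face normal tilt",np.degrees(np.arccos(n[2])),"az",np.degrees(np.arctan2(n[1],n[0])))
u,v=np.meshgrid(np.arange(512),np.arange(384))
b=(d>0)&(abs(w[...,2]-.012)<.004)&(u>220)&(u<335)&(v>15)&(v<120)
p=(w[b][:,:2]*1000).astype(np.float32)
r=cv2.minAreaRect(p);print("plate",b.sum(),r,cv2.boxPoints(r))
t=(d>0)&(abs(w[...,2]-.085)<.003)&(u>240)&(u<330)&(v>30)&(v<120);q=w[t][:,:2]*1000
R0=np.hypot(*(q-q.mean(0)).T);print("ring",t.sum(),q.mean(0),q.min(0),q.max(0))
f=least_squares(lambda c:np.maximum(np.hypot(*(q-c).T)-30.5,0)+np.maximum(16-np.hypot(*(q-c).T),0),q.mean(0));print(f.x,f.cost)
E
```

```text
face [ 0.5913 -0.1471  0.179 ]
mouth ring [ 0.5794 -0.0896  0.085 ]
pivot [ 0.5988 -0.0507  0.1   ]
face pts 2179 [ 0.5890797  -0.14076891  0.18292647]
face normal tilt 16.220032354274466 az -84.9300169990193
plate 2697 ((582.625, -88.37842559814453), (99.86375427246094, 129.9471435546875), 67.79386901855469) [[ 503.59927  -110.05076 ]
 [ 623.9082   -159.16296 ]
 [ 661.65076   -66.70609 ]
 [ 541.3418    -17.593887]]
ring 821 [576.07910815 -80.86808945] [ 550.03133118 -114.2635064 ] [610.58900764 -50.28325314]
[582.22717248 -92.26181514] 786.4833086062787
```

servo_tool --motion '[-0.3, -0.2, 0.23, 0.3, 0, -0.3, -0.2, 0.23, 0.7, 0, -0.3, -0.2, 0.23, 1, 0, -0.3, -0.2, 0.23, 1, 0]'

```text
time: 3.72
tool_pos: [0.6011, -0.2197, 0.2321]
tool_rot: [-0.004, 0.65, 0.76, -0.001]
contact_force: [-0.5, 0.3, 0.3]
gripper_width: 0.348
grasp_force: 0.0
```

servo_tool --motion '[-0.3, 0, 0, 0.4, 0, -0.3, 0, 0, 0.83, 0, -0.3, 0, 0, 0.83, 0]'

```text
time: 4.1
tool_pos: [0.6013, -0.2193, 0.1344]
tool_rot: [-0.004, 0.65, 0.76, -0.001]
contact_force: [0.0, -0.1, -0.9]
gripper_width: 0.348
grasp_force: 0.0
```

servo_tool --motion '[-0.3, 0.08, 0, 0, 0, -0.3, 0.16, 0, 0, 0, -0.3, 0.24, 0, 0, 0, -0.3, 0.28, 0, 0, 0, -0.3, 0.32, 0, 0, 0]'

```text
time: 4.72
tool_pos: [0.5977, -0.1818, 0.1381]
tool_rot: [0.0, 0.65, 0.76, 0.0]
contact_force: [0.3, -0.9, -0.2]
gripper_width: 0.348
grasp_force: 0.0
```

servo_tool --motion '[-0.3, 0.05, 0, 0, 0, -0.3, 0.1, 0, 0, 0, -0.3, 0.15, 0, 0, 0, -0.3, 0.2, 0, 0, 0, -0.3, 0.2, 0, 0, 0]'

```text
time: 5.35
tool_pos: [0.5934, -0.1575, 0.1371]
tool_rot: [-0.001, 0.649, 0.76, 0.0]
contact_force: [-0.9, -0.1, 0.1]
gripper_width: 0.349
grasp_force: 0.0
```

```bash
python3 - <<'E'
from h import *
im,d=eyes.grab_frame("scene");a=im[150:290,130:320]
st=manip.state();iw,dw=eyes.grab_frame("wrist")
save("b0",np.hstack([cv2.resize(a,(400,300),interpolation=2),cv2.resize(iw,(400,300))]))
E
```

```text
(no output)
```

View pics/b0.png

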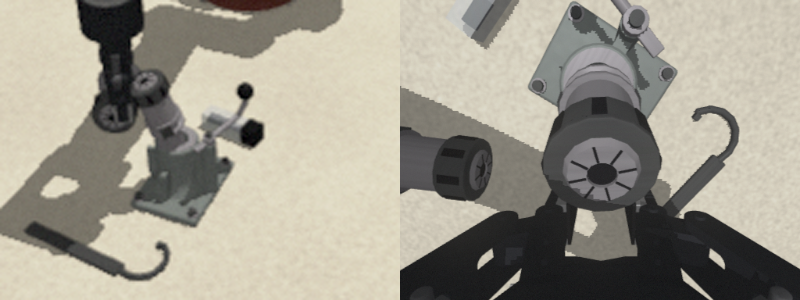

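The fingers sit centred behind the nut (wrist half, about 600,190), and the holder is still leaning. I'll keep pushing slowly.

servo_tool --motion '[-0.3, 0.04, 0, 0, 0, -0.3, 0.08, 0, 0, 0, -0.3, 0.12, 0, 0, 0, -0.3, 0.16, 0, 0, 0, -0.3, 0.16, 0, 0, 0]'

```text
time: 6.08
tool_pos: [0.5908, -0.1391, 0.1377]
tool_rot: [-0.0, 0.649, 0.76, 0.0]
contact_force: [-0.6, 0.9, -0.1]
gripper_width: 0.35
grasp_force: 0.0
```

servo_tool --motion '[-0.3, 0.03, 0, 0, 0, -0.3, 0.06, 0, 0, 0, -0.3, 0.09, 0, 0, 0, -0.3, 0.11, 0, 0, 0, -0.3, 0.11, 0, 0, 0]'

```text
time: 6.7
tool_pos: [0.5888, -0.1262, 0.1377]
tool_rot: [-0.0, 0.65, 0.76, -0.0]
contact_force: [1.0, 0.3, -0.4]
gripper_width: 0.348
grasp_force: 0.0
```

```bash
python3 - <<'E'
from h import *
st=manip.state();iw,dw=eyes.grab_frame("wrist");w=cloud("wrist",dw,st)
im,d=eyes.grab_frame("scene");a=im[150:290,130:320];ws=cloud("scene",d)
save("b1",np.hstack([cv2.resize(a,(400,300),interpolation=2),cv2.resize(iw,(400,300))]))
p=w[(dw>0)&(w[...,2]>.13)&(w[...,2]<.2)&(np.hypot(w[...,0]-.581,w[...,1]+.092)<.035)]
print(np.percentile(p,[5,50,95],axis=0).round(4),len(p))
E
```

```text
[[ 0.56   -0.1184  0.1628]
 [ 0.5792 -0.0962  0.1655]
 [ 0.6045 -0.0731  0.1897]] 15785
```

View pics/b1.png

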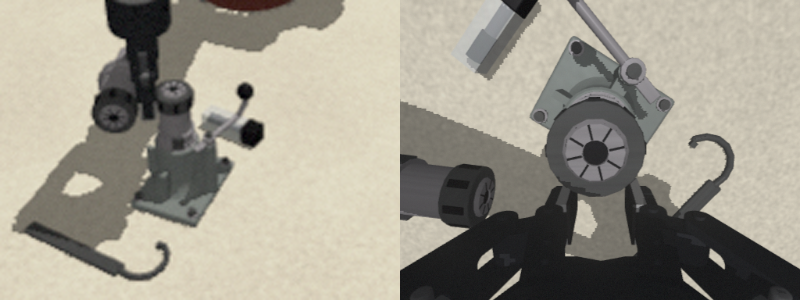

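The holder now stands upright with its face 165.5 mm up, which is home. I'll back off, rise and check its pose.

servo_tool --motion '[-0.3, -0.12, 0, 0, 0, -0.3, -0.35, 0, 0, 0, -0.3, -0.4, 0, -0.4, 0, -1, -0.4, 0, -0.9, 0, -1, -0.4, 0, -1, 0]'

```text
time: 7.42
tool_pos: [0.5987, -0.1761, 0.2643]
tool_rot: [0.005, 0.65, 0.76, 0.001]
contact_force: [-0.1, 0.5, -0.3]
gripper_width: -0.002
grasp_force: 0.0
```

```bash
python3 - <<'E'
from h import *
st=manip.state();d=eyes.grab_frame("wrist");im,dw=d;w=cloud("wrist",dw,st)
print(st["tool_pos"],st["time"])
p=w[(dw>0)&(w[...,2]>.158)&(w[...,2]<.175)&(np.hypot(w[...,0]-.581,w[...,1]+.092)<.04)]
c=p.mean(0);n=np.linalg.svd(p-c,full_matrices=False)[2][2];print(len(p),c,n,p.min(0),p.max(0),cv2.minEnclosingCircle((p[:,:2]*1000).astype(np.float32)))
im,dt=eyes.grab_frame("top");t=cloud("top",dt)
b=(dt>0)&(t[...,2]>.12)&(np.hypot(t[...,0]-.54,t[...,1])<.05);print("knob top",b.sum(),t[b].mean(0))
b=(dt>0)&(t[...,2]>.158)&(t[...,2]<.172)&(np.hypot(t[...,0]-.581,t[...,1]+.092)<.04);print("face top",b.sum(),t[b].mean(0))
im,dt=eyes.grab_frame("scene");t=cloud("scene",dt)
b=(dt>0)&(t[...,2]>.158)&(t[...,2]<.172)&(np.hypot(t[...,0]-.581,t[...,1]+.092)<.04);print("face scene",b.sum(),np.median(t[b],0))
E
```

```text
[ 0.59865999 -0.17605967  0.26429579] 7.425
3821 [ 0.57979255 -0.0933928   0.16555151] [-5.00822198e-04  3.96788905e-03  9.99992002e-01] [ 0.55483066 -0.11873458  0.15931771] [ 0.6051301  -0.06847118  0.17030413] ((579.7283325195312, -93.60877227783203), 25.696678161621094)
knob top 41 [ 0.54044348 -0.00183666  0.14144269]
face top 166 [ 0.58064093 -0.09132853  0.16446549]
face scene 201 [ 0.58701039 -0.09208365  0.16634448]
```

servo_tool --motion '[-1, 0.4, -0.25, 0, 0, -1, 0.8, -0.52, 0, 0, -1, 1, -0.52, 0, 0, -1, 1, -0.52, 0, 0]'

```text
time: 8.07
tool_pos: [0.5145, -0.0638, 0.255]
tool_rot: [-0.002, 0.649, 0.761, -0.001]
contact_force: [0.9, -0.8, -0.0]
gripper_width: -0.002
grasp_force: 0.0
```

servo_tool --motion '[-1, 0.3, 0, 0, 0, -1, 0.3, 0, 0.2, 0, -1, 0.3, 0, 0.6, 0, -1, 0.3, 0, 1, 0, -1, 0.3, 0, 1, 0]'

```text
time: 8.7
tool_pos: [0.5065, -0.0295, 0.1317]
tool_rot: [-0.005, 0.65, 0.76, -0.003]
contact_force: [0.1, 0.1, 0.4]
gripper_width: -0.001
grasp_force: 0.0
```

servo_tool --motion '[-1, 0, 0, 0.2, 0, -1, 0, 0, 0.2, 0]'

```text
time: 8.95
tool_pos: [0.5101, -0.0299, 0.1135]
tool_rot: [-0.001, 0.65, 0.76, -0.001]
contact_force: [0.5, -0.0, 0.5]
gripper_width: -0.0
grasp_force: 0.0
```

servo_tool --motion '[-1, 0.06, 0.08, 0, 0, -1, 0.13, 0.16, 0, 0, -1, 0.19, 0.24, 0, 0, -1, 0.26, 0.32, 0, 0, -1, 0.26, 0.32, 0, 0]'

```text
time: 9.57
tool_pos: [0.5442, 0.0083, 0.1138]
tool_rot: [0.0, 0.649, 0.761, 0.0]
contact_force: [0.6, 0.8, 0.3]
gripper_width: 0.001
grasp_force: 0.0
```

servo_tool --motion '[-1, 0.04, 0.07, 0, 0, -1, 0.07, 0.14, 0, 0, -1, 0.1, 0.21, 0, 0, -1, 0.11, 0.27, 0, 0, -1, 0.11, 0.27, 0, 0]'

```text
time: 10.2
tool_pos: [0.5741, 0.0256, 0.1138]
tool_rot: [0.0, 0.65, 0.76, 0.0]
contact_force: [-0.1, -0.5, -0.7]
gripper_width: 0.0
grasp_force: 0.0
```

```bash
python3 - <<'E'
from h import *
st=manip.state();print(st["tool_pos"])
for n in ("scene","top"):
    im,dt=eyes.grab_frame(n);t=cloud(n,dt)
    for l in ("lever_knob","lock_lever"):
        for r in models.regions_of(n,l)[:1]:
            m=r["mask"]&(dt>0);p=t[m];q=p[p[:,2]>.125];print(n,l,r["p"],r["pixel"],len(q),q.mean(0) if len(q) else "")
    if n=="scene":sc=im
iw,_=eyes.grab_frame("wrist")
save("b2",np.hstack([cv2.resize(sc[150:290,130:320],(400,300),interpolation=2),cv2.resize(iw,(400,300))]))
E
```

```text
[0.57405923 0.02561668 0.11378348]
scene lever_knob 0.48 [255.0, 212.8] 57 [0.60498376 0.02664199 0.14077394]
scene lock_lever 0.64 [252.7, 211.6] 63 [0.60416114 0.02625033 0.1406611 ]
top lever_knob 0.4 [295.5, 178.6] 204 [ 0.57838321 -0.09296472  0.16319003]
```

View pics/b2.png

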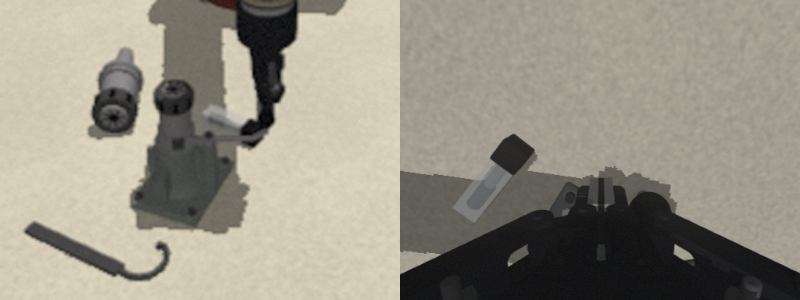

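servo_tool --motion '[-1, 0, 0.06, 0, 0, -1, 0, 0.12, 0, 0, -1, -0.01, 0.18, 0, 0, -1, -0.02, 0.22, 0, 0, -1, -0.02, 0.22, 0, 0]'

```text
time: 11.18
tool_pos: [0.6004, 0.0272, 0.1137]
tool_rot: [0.0, 0.65, 0.76, 0.0]
contact_force: [-0.2, -0.4, 0.7]
gripper_width: -0.002
grasp_force: 0.0
```

servo_tool --motion '[-1, -0.01, 0.02, 0, 0, -1, -0.02, 0.03, 0, 0, -1, -0.02, 0.03, 0, 0]'

```text
time: 11.55
tool_pos: [0.6021, 0.0267, 0.1135]
tool_rot: [-0.003, 0.65, 0.76, -0.0]
contact_force: [-7.7, 3.2, 3.3]
gripper_width: -0.004
grasp_force: 3.8
```

An 8 N force against the push means the lever is at its stop. I'll back off and check.

servo_tool --motion '[-1, 0.1, -0.2, 0, 0, -1, 0.15, -0.35, 0, 0, -1, 0.15, -0.35, -0.5, 0, -1, 0.15, -0.35, -1, 0, -1, 0.15, -0.35, -1, 0]'

```text
time: 12.18
tool_pos: [0.5631, 0.0363, 0.2415]
tool_rot: [0.006, 0.65, 0.76, 0.004]
contact_force: [0.2, 0.4, -0.2]
gripper_width: -0.004
grasp_force: 0.0
```

servo_tool --motion '[-1, -0.5, 0, -0.2, 0, -1, -1, 0, -0.3, 0, -1, -1, 0, -0.3, 0]'

```text
time: 12.55
tool_pos: [0.5788, -0.0855, 0.2702]
tool_rot: [0.001, 0.652, 0.759, 0.0]
contact_force: [0.6, 0.7, 0.8]
gripper_width: 0.004
grasp_force: 0.0
```

```bash
python3 - <<'E'
from h import *
st=manip.state();iw,dw=eyes.grab_frame("wrist");w=cloud("wrist",dw,st);print(st["tool_pos"])
b=(dw>0)&(w[...,2]>.125)&(w[...,2]<.16)&(np.hypot(w[...,0]-.626,w[...,1]-.019)<.035);print("knob",b.sum(),w[b].mean(0) if b.sum() else "")
im,dt=eyes.grab_frame("scene");t=cloud("scene",dt)
b=(dt>0)&(t[...,2]>.125)&(np.hypot(t[...,0]-.626,t[...,1]-.019)<.035);print("knob scene",b.sum(),t[b].mean(0))
b=(dt>0)&(t[...,2]>.158)&(t[...,2]<.175)&(np.hypot(t[...,0]-.581,t[...,1]+.092)<.04);print("face scene",b.sum(),np.median(t[b],0))
save("b3",np.hstack([cv2.resize(im[150:290,130:320],(400,300),interpolation=2),cv2.resize(iw,(400,300))]))
E
```

```text
[ 0.57880031 -0.08550941  0.2701599 ]
knob 711 [0.62508671 0.01884609 0.14195982]
knob scene 64 [0.63128622 0.02046104 0.14073385]
face scene 203 [ 0.58648037 -0.09181916  0.16659971]
```

View pics/b3.png

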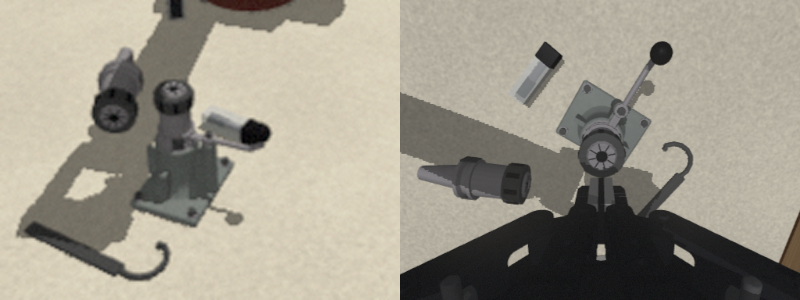

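The knob is within 1 mm of where I expected it closed, in line with axis and pivot. The holder still reads home and the arm is clear.

```bash
python3 -c "
from plant import job_done;print(job_done())"
```

```text
the job is handed in; nothing more can be done
None
```

The holder stands upright and home in the stand, the lock lever is at its closed stop, and the job is handed in; the cameras agree, but the hand-in returned no verdict.

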